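Clamp the whetstone squarely in its twin-knob holder

ROBOT

A 6-joint arm with a two-finger parallel gripper is mounted at the origin on a cart in front of the work surface, level with it; the furniture and walls round the work are solid. World frame = base frame: x ahead of the robot, y to its left, z up, the work surface at z = 0. Lengths are in m, angles in rad, forces in N, time in s.
With the tool pointing down it reaches from about 0.35 to 0.975 m from the base axis. Payload 7.1 kg.
Tool frame: the origin (TCP) lies where the fingers leave the gripper's body, on its centre line; the fingertips stand 80 mm ahead of it and the grasp point (between the pads) lies 61 mm ahead of it; z points along the fingers, y is the line along which they close (so a half turn about z gives the same grasp; the last joint's range is limited). The gripper opens to 88 mm and grips with 3 to 60 N. Pads are 20 mm wide; open, the fingers measure 115 mm over their backs; the gripper's body (75 mm by 178 mm) begins 61 mm behind the grasp point.
Start: joints at [-1.146, 0.423, 1.63, -0, 1.089, -0.019], TCP at [0.268, -0.564, 0.303] pointing down, gripper open.
Joint ranges: [-3, 3], [-0.9, 2.11], [0.09, 2.58], [-1.31, 4.45], [0.11, 2.69], [-2.54, 2.54]. Speed limits (rad/s): [2.39, 2.39, 3.01, 3.14, 3.14, 3.14].

INTERFACE

Orientations are given as a unit quaternion [x, y, z, w].
In Python, from station import telemetry, viewer, ticket gives the robot as it stands. The module is installed in compiled form; this text tells all that it offers.
- The arm moves only by the shell command python3 -m jog 'ROWS'. ROWS is JSON, a list that holds one entry, the list of rows, each a list of 5 numbers: the shift along the tool's x, y, z scaled (see below), then the turn about the tool's z scaled (see below), then the opening, from -1 (shut) to 1 (fully open). In form: [[[tx, ty, tz, yaw, claw], ...]]. A call has 1 to 12 rows; each row is the pose to reach, as a shift and turn from the pose commanded when the call began, along the tool's axes at that moment, turning the shorter way round; what a row does not reach only later rows make up. The controller multiplies each number of a shift by 100 mm and each number of a turn by 180 degrees. A row lasts 1/8 s, in which the tool goes at most 62.5 mm and 10.7 degrees, less where a joint would pass 70% of its speed; a pose out of reach is approached as far as the arm can. A call with a number of a shift or a turn outside -1 to 1 is refused whole. A call with a gripper value outside its range is refused whole. The fingers move at their own pace and stop on an object; the grip force is fixed at half the most. Time passes only in rows, so rows that repeat a pose let the fingers close. It gives the time, the measured TCP pose, the force, the opening and the grip force at its end, in the units of the state.
- telemetry.state(): the state, without advancing time (a new reading comes with each control period).
- viewer.get_image(name): name is "scene" or "top" or "wrist"; returns (picture, depth): 480x640x3 uint8, red, green, blue; 480x640 float32, m along the optical axis (not along the pixel's ray), 0 where there is no reading.
- viewer.camera_model(name): a dict with "mtx" (3x3 intrinsics, pixels), "eye" and "rotation" of the camera in the world; the wrist camera has in their place "T_tool_cam" (4x4, takes a point from camera to tool coordinates, whose origin is the TCP and whose axes are the flange's). Camera axes: x right, y down, z forward; pixel columns grow to the right and rows downward; lengths in m; the calibration is good to about 2 mm. The wrist camera is an equidistant fisheye: a pixel r from the principal point sees the ray r / f radians off the axis. A picture is of the moment at which its call begins: read the wrist's pose just before it. camera_model takes no time and is no camera call.
- ticket.sign_off(): hands the job in; it is judged then, once.
The state is a dict: "t": time; "joints": joint angles; "qvel": joint speeds; "effort": joint torques, N m; "ee_pos": TCP position; "ee_rot": TCP orientation; "ft_force": force on the tool from outside, world axes, zero at the start; "moment": the same for the moment, N m; "opening": finger opening in m; "finger_force": force on a finger pad.
Only numpy, scipy, OpenCV 4.12 (cv2) and the standard library are available. Lean on these libraries where they do the work, as an engineer would, in place of code of your own. Each camera call takes 0.05 s, during which the arm holds its last target. There are 200 camera calls.

TASK

Lay the whetstone flat in the middle of the stone holder, between the two jaws with its long sides along them, and let go of it. Then close the moving jaw with the two knobs only, a small turn on one and then the other so that the jaw never stands more than about three degrees askew, until the stone is held square against the sprung far pad with a gentle clamping force of about 16 newtons (anything from 8 to 26 will do; more than 32 at any time chips the stone). Leave the other things alone.

Things in the scene. Friction and masses are not known exactly. Their poses are not given: they have to be found in the camera images.
- whetstone: Loose sharpening stone, a block 60 mm (its x) by 120 mm (its y) by 36 mm high, 0.45 kg, cream above and grey below; lies flat. Origin at the centre of its underside, z up. It can be gripped across its 60 mm width.
- holder: Stone holder stuck to the worktop: wooden base plate 150 mm (x) by 276 mm (y), its top (the bed) 12 mm above the worktop. Origin: centre of its underside; x points from the moving jaw to the far jaw, z up. Gear housings 46 x 42 mm, 41 mm high, stand at x 0, y +115 (left) and -115 mm (right), a knob on each. The jaws' tops are 28.5 mm above the worktop: 20 mm of the stone stands proud of them.
- bed_centre (a point): Point on the bed surface, holder x +6 mm, y 0; axes as the holder's. Middle of the space between the jaws as they start: put the stone's underside centre here (within 15 mm in y), flat, its y along the holder's y. In x it has 6 mm or more to spare on each side at the start.
- jaw_mid (a point): Middle of the top edge of the moving jaw's pressing face, 28.5 mm above the worktop; axes are the jaw's (x towards the far jaw). At holder x -30.5 mm when both knobs read 0.
- far_jaw_mid (a point): Middle of the top front edge of the fixed far jaw (176 mm wide bar), holder x +61 mm, 28 mm above the worktop. Before it stands a black sprung rubber pad, 120 mm wide, 13 mm high, that meets the stone. How far it stands out differs each time: its face is at holder x +42 to +48 mm. It yields 1 mm per 8 N from first touch, so 2 mm of jaw travel past the touch give 16 N.
- jaw: Moving jaw, aluminium bar 16 x 218 x 16 mm along y; origin near its left end. Its point at holder y +103.5 mm moves 12 mm to the far jaw per rad of the left knob, that at -103.5 mm likewise with the right knob: it turns 0.058 rad per rad of difference between the knobs. More than 0.06 rad askew it racks (failure). Never push the jaw itself.
- left_knob (a joint): Left knob's angle (rad), 0 at the start, 3.6 at most; grows clockwise seen from above, which closes the left end of the jaw. At 0 its bar grip lies along the holder's x. Turning takes 0.20 N m against friction, and it stays where left; once the stone presses the pad, each newton adds about 0.006 N m at each knob (up to 0.01 at the nearer one if pressed off the middle).
- right_knob (a joint): Right knob's angle (rad), same in all respects; also clockwise to close the right end.
- left_grip (a point): On the left knob's axis, middle height of its bar grip, 63 mm above the worktop. Black bar 40 mm long, 12 mm thick, standing free from 14 mm below to 14 mm above this point. Axes turn with the knob; x lies along the bar.
- right_grip (a point): The same on the right knob.
- food_tin: Bystander: a food tin, 76 mm across, 58 mm high. The tin and the stone may be on either side of the holder. Origin at the underside's centre.
- mug_1: Bystander: cream mug behind the work, 101 mm high. Leave it alone.
- teaspoon_1: Bystander: teaspoon lying behind the holder. Leave it alone.

How it is judged:
On the way, in this order (a step that is already met when the one before it is completed fails the run):
1. the stone lies flat in the middle of the bed, let go (z of whetstone in the frame of bed_centre between -0.004 and 0.004 m and y of whetstone in the frame of bed_centre between -0.015 and 0.015 m and angle between whetstone's own z axis and vertical below 0.06 rad and contact force between the fingers and whetstone below 0.3 N and horizontal distance between whetstone and bed_centre below 0.025 m), for 0.2 s.
2. the moving jaw holds the stone against the far pad, square and at 8 to 26 N (contact force between jaw and whetstone between 8 and 26 N and angle between the x axis of jaw and the x axis of holder, either way round below 0.02 rad and angle between the x axis of whetstone and the x axis of holder, either way round below 0.03 rad), for 0.2 s.
At the end, for the whole second after the job is handed in: The stone lies flat on the bed (within 4 mm of its height, within 15 mm of the middle sideways), at rest, clamped between the moving jaw and the far pad with 8 to 26 N between jaw and stone; the jaw is within 0.02 rad and the stone within 0.03 rad of square to the holder (all of step 2 and z of whetstone in the frame of bed_centre between -0.004 and 0.004 m and y of whetstone in the frame of bed_centre between -0.015 and 0.015 m and angle between whetstone's own z axis and vertical below 0.06 rad and linear speed of whetstone below 0.02 m/s); the robot touches nothing.
It fails at once if the moving jaw stands more than 0.06 rad askew (racked) (angle between the x axis of jaw and the x axis of holder, either way round above 0.06 rad).
It fails at once if the jaw presses the stone with more than 32 N (contact force between jaw and whetstone above 32 N).
It fails at once if the robot pushes the moving jaw itself with more than 6 N (contact force between any of the fingers, the arm and jaw above 6 N).
It fails at once if the tin, mug or teaspoon is moved more than 20 mm (distance of any of food_tin, mug_1, teaspoon_1 from where it was at the start of the episode above 0.02 m).
It also fails if it takes over 72 s, if anything falls off the work surface, if the arm or the gripper's body presses on something with over 40 N, if the wrist force passes 120 N, or if a joint passes its speed limit or range.

## Working session

There is one attempt and no reset: what is moved stays moved. The work goes in short steps, Python scripts to look and compute and a shell command to move; the robot and the scene stay as the last step left them, time stands still between calls to the robot, and variables do not carry over. Pictures are saved under pics/ and viewed, at most 16 in all, crops included, and the job is handed in when it is done.

```bash
mkdir -p pics
python3 - <<'E'
from station import telemetry, viewer
import cv2, numpy as np
for n in ["top","scene"]:
    p,d=viewer.get_image(n); cv2.imwrite(f"pics/{n}0.png",p[:,:,::-1]); np.save(f"pics/{n}0.npy",d)
    m=viewer.camera_model(n); print(n,{k:np.round(v,4).tolist() if not isinstance(v,str) else v for k,v in m.items()})
m=viewer.camera_model("wrist");print({k:np.round(v,4).tolist() if not isinstance(v,str) else v for k,v in m.items()})
print(telemetry.state())
E
```

```text
top {'mtx': [[485.9103, 0.0, 326.6691], [0.0, 485.9103, 247.8744], [0.0, 0.0, 1.0]], 'eye': [0.5569, -0.0556, 1.0994], 'rotation': [0.7062, -0.706, 0.0249, -0.048]}
scene {'mtx': [[523.0733, 0.0, 312.2269], [0.0, 523.0733, 230.7399], [0.0, 0.0, 1.0]], 'eye': [-0.0834, 0.5042, 1.0482], 'rotation': [-0.4101, 0.8351, -0.3246, 0.1704]}
{'mtx': [[371.6483, 0.0, 320.5181], [0.0, 371.6483, 236.2208], [0.0, 0.0, 1.0]], 'T_tool_cam': [[-0.0016, -0.9545, -0.2982, 0.0821], [1.0, -0.0014, -0.0008, 0.001], [0.0003, -0.2982, 0.9545, -0.0825], [0.0, 0.0, 0.0, 1.0]]}
{'t': 0.1, 'joints': array([-1.14601298e+00,  4.23770105e-01,  1.63059937e+00, -4.10412292e-05,
        1.08859739e+00, -1.89637788e-02]), 'qvel': array([-0.00116988, -0.00106835, -0.00210415, -0.00108727, -0.00120655,
       -0.00135354]), 'effort': array([ 8.69337000e-04, -5.45609307e+01, -2.74323964e+01,  6.45243656e-02,
        1.87753339e-02, -5.60160618e-05]), 'ee_pos': array([ 0.2682054 , -0.5640976 ,  0.30198139]), 'ee_rot': array([ 9.75484543e-01,  2.20066886e-01, -1.56266821e-04, -6.69345320e-04]), 'ft_force': array([-0.00484515, -0.03036564,  0.29712063]), 'moment': array([0.03251343, 0.00920554, 0.02222705]), 'finger_force': 0.0, 'opening': 0.08766086069297753}
```

View pics/top0.png

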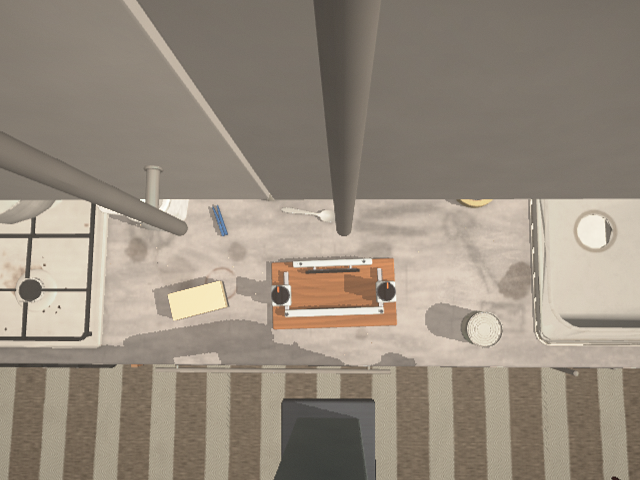

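View pics/scene0.png

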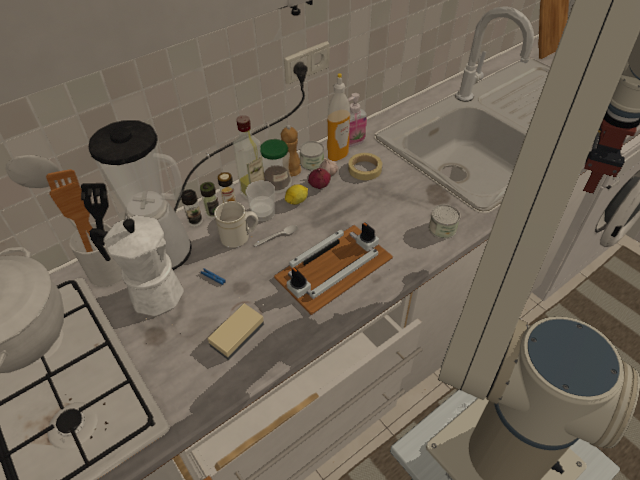

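The top view shows the stone at about (198,300), the holder around (333,293), its knobs at (281,295) and (386,291), and the tin at (482,328). The scene view confirms this: stone to the left of the holder, tin to the right, mug and spoon behind.

```bash
cat > h.py <<'E'
import numpy as np, cv2
from scipy.spatial.transform import Rotation as R
from station import telemetry, viewer
def cam(n):
    m=viewer.camera_model(n); return np.array(m["mtx"]),np.array(m["eye"]),R.from_quat(m["rotation"]).as_matrix()
def ray(n,uv,z):
    K,e,Rm=cam(n); uv=np.atleast_2d(np.asarray(uv,float))
    d=np.c_[(uv-K[:2,2])/K[0,0],np.ones(len(uv))]@Rm.T
    return e+d*((z-e[2])/d[:,2])[:,None]
def wray(uv,z,st):
    m=viewer.camera_model("wrist");K=np.array(m["mtx"]);T=np.array(m["T_tool_cam"])
    v=np.atleast_2d(np.asarray(uv,float))-K[:2,2];r=np.linalg.norm(v,axis=1,keepdims=True)+1e-9;th=r/K[0,0]
    d=np.c_[v/r*np.sin(th),np.cos(th)]
    Rt=R.from_quat(st["ee_rot"]).as_matrix();e=st["ee_pos"]+Rt@T[:3,3];d=d@(Rt@T[:3,:3]).T
    return e+d*((z-e[2])/d[:,2])[:,None]
def blob(mask):
    c=max(cv2.findContours(mask.astype(np.uint8),cv2.RETR_EXTERNAL,cv2.CHAIN_APPROX_NONE)[0],key=cv2.contourArea)
    return c[:,0,:]
def rect(P):
    (c,(w,h),a)=cv2.minAreaRect((P[:,:2]*1000).astype(np.float32)); 
    if w<h: w,h,a=h,w,a+90
    return np.round(c,1),round(w,1),round(h,1),round((a+90)%180-90,1) # long-side angle from world x
E
cat > m.py <<'E'
from h import *
p=cv2.imread("pics/top0.png");hsv=cv2.cvtColor(p,cv2.COLOR_BGR2HSV)
print(hsv[300,198],hsv[315,300],hsv[300,330])
def sub(mask,x0,y0,x1,y1):
    m=np.zeros_like(mask);m[y0:y1,x0:x1]=mask[y0:y1,x0:x1];return m
s=sub((hsv[...,1]>50)&(hsv[...,2]>150),150,270,245,330)
print("stone",rect(ray("top",blob(s),0.036)))
w=sub((hsv[...,1]>90),250,240,420,340)
w=cv2.morphologyEx(w.astype(np.uint8),cv2.MORPH_CLOSE,np.ones((9,9)))
print("holder",rect(ray("top",blob(w),0.012)))
E
python3 m.py; python3 -c "
import cv2;p=cv2.imread('pics/top0.png')[245:345,250:420];cv2.imwrite('pics/c1.png',cv2.resize(p,None,fx=4.5,fy=4.5,interpolation=cv2.INTER_CUBIC))"
```

```text
[ 23  60 247] [ 30   7 241] [ 12 132 189]
stone (array([552.3, 263.9]), 124.6, 61.9, -75.5)
holder (array([568.3, -35. ]), 273.4, 148.8, -87.9)
```

View pics/c1.png

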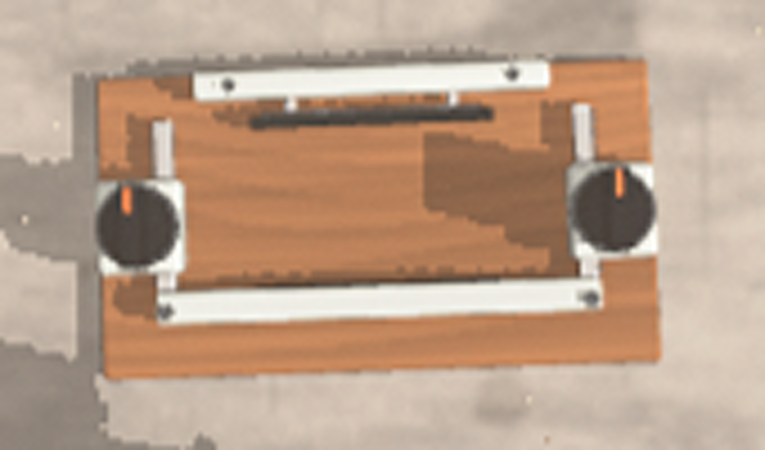

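```bash
python3 -m jog '[[[1,-1,0,0,1],[1,-1,0,0,1],[1,-1,0,0,1]]]'; python3 -m jog '[[[1,-1,0,0,1],[1,-1,0,0,1],[1,-1,0,0,1]]]';python3 -m jog '[[[1,-1,0,0,1],[1,-1,0,0,1],[1,-1,0,0,1]]]'
```

```text
t: 0.48
ee_pos: [0.3161, -0.4282, 0.3023]
ee_rot: [0.975, 0.221, -0.0, -0.001]
ft_force: [1.3, -0.3, -0.2]
opening: 0.0882
finger_force: 0.0
t: 0.85
ee_pos: [0.3636, -0.296, 0.3027]
ee_rot: [0.975, 0.221, -0.0, -0.0]
ft_force: [0.8, -1.1, 0.2]
opening: 0.0876
finger_force: 0.0
t: 1.23
ee_pos: [0.4116, -0.1633, 0.3028]
ee_rot: [0.975, 0.221, 0.0, 0.0]
ft_force: [-0.5, -0.7, 0.5]
opening: 0.0873
finger_force: 0.0
```

```bash
python3 -m jog '[[[1,-1,0,0,1],[1,-1,0,0,1],[1,-1,0,0,1],[1,-1,0,0,1]]]'
python3 - <<'E'
from h import *
import pickle
st=telemetry.state(); p,d=viewer.get_image("wrist"); cv2.imwrite("pics/w1.png",p[:,:,::-1]); pickle.dump(st,open("pics/w1.pkl","wb"))
E
python3 -m jog '[[[1,-1,0,0,1],[1,-1,0,0,1],[1,-1,0,0,1]]]';python3 -m jog '[[[1,-1,0,0,1],[1,-1,0,0,1],[1,-1,0,0,1]]]';python3 -m jog '[[[0,0,0,-0.44,1],[0,0,0,-0.44,1],[0,0,0,-0.44,1],[0,0,0,-0.44,1],[0,0,0,-0.44,1],[0,0,0,-0.44,1],[0,0,0,-0.44,1],[0,0,0,-0.44,1],[0,0,0,-0.44,1]]]'
python3 - <<'E'
from h import *
import pickle
st=telemetry.state(); p,d=viewer.get_image("wrist"); cv2.imwrite("pics/w2.png",p[:,:,::-1]); pickle.dump(st,open("pics/w2.pkl","wb"))
hsv=cv2.cvtColor(p,cv2.COLOR_RGB2HSV)
m=(hsv[...,0]>15)&(hsv[...,0]<32)&(hsv[...,1]>45)&(hsv[...,2]>150)
b=blob(m);print(b.min(0),b.max(0),"stone",rect(wray(b,0.036,st)));print(st["ee_pos"],st["joints"])
E
```

```text
t: 1.72
ee_pos: [0.4584, -0.0318, 0.3026]
ee_rot: [0.975, 0.221, -0.0, 0.0]
ft_force: [0.6, 0.2, 0.1]
opening: 0.0877
finger_force: 0.0
t: 2.15
ee_pos: [0.5064, 0.1022, 0.3027]
ee_rot: [0.975, 0.22, 0.0, 0.0]
ft_force: [-0.2, -0.2, -0.1]
opening: 0.0878
finger_force: 0.0
t: 2.52
ee_pos: [0.5539, 0.2355, 0.3024]
ee_rot: [0.975, 0.22, 0.0, 0.0]
ft_force: [0.4, -0.3, 0.5]
opening: 0.0879
finger_force: 0.0
t: 3.65
ee_pos: [0.5527, 0.2326, 0.3025]
ee_rot: [0.612, 0.791, -0.001, -0.0]
ft_force: [0.2, -0.4, 0.2]
opening: 0.0876
finger_force: 0.0
[79  0] [639 367] stone (array([608.2, 265.2]), 646.2, 419.8, 13.5)
[0.55270536 0.23263771 0.3025094 ] [ 3.78748902e-01  3.86765830e-01  1.68729589e+00 -5.82258740e-04
  1.06860164e+00  1.26529175e-01]
```

View pics/w1.png

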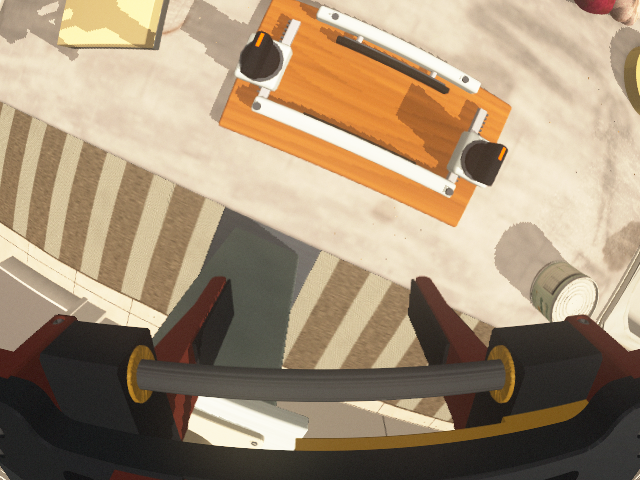

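View pics/w2.png

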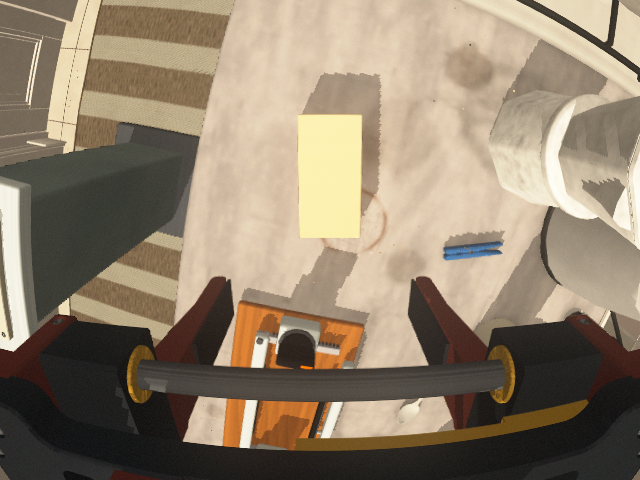

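w1 shows the holder with wood from (219,122) to (510,105), left knob (262,55), right knob (485,160), black pad (340,38)–(448,90) and moving jaw (258,103)–(449,190). w2 shows the stone, centre (330,176), nearly aligned with the fingers.

Run:
```python
from h import *
import pickle
p=cv2.imread("pics/w2.png");hsv=cv2.cvtColor(p,cv2.COLOR_BGR2HSV);st=pickle.load(open("pics/w2.pkl","rb"))
m=np.zeros(p.shape[:2],bool);r=np.s_[80:260,270:400];m[r]=(hsv[r][...,1]>70)&(hsv[r][...,2]>200)
b=blob(m);s=rect(wray(b,0.036,st));print(b.min(0),b.max(0),"stone",s)
q=cv2.imread("pics/w1.png");hs=cv2.cvtColor(q,cv2.COLOR_BGR2HSV);s1=pickle.load(open("pics/w1.pkl","rb"))
w=np.zeros(q.shape[:2],np.uint8);r=np.s_[0:240,215:520];w[r]=((hs[r][...,1]>110)&(hs[r][...,0]<20)).astype(np.uint8)
w=cv2.morphologyEx(w,cv2.MORPH_OPEN,np.ones((3,3)));b=blob(cv2.morphologyEx(w,cv2.MORPH_CLOSE,np.ones((25,25))))
P=wray(b,0.012,s1);print("holder",rect(P), b.min(0),b.max(0))
# pad & jaw edges: fit
for n,(uv,z) in dict(Lknob=([262,40],.077),padL=([340,42],.025),padR=([446,92],.025),jawL=([264,99],.0285),jawR=([455,184],.0285)).items(): print(n,np.round(wray([uv],z,s1)[0]*1000,1))
cv2.imwrite("pics/c2.png",cv2.resize(q[0:240,215:535],None,fx=2.5,fy=2.5,interpolation=cv2.INTER_CUBIC))
```

```text
[297 114] [361 247] stone (array([554. , 259.6]), 129.7, 60.2, -75.2)
holder (array([572.1, -40.4]), 293.5, 156.9, -87.9) [219   0] [510 226]
Lknob [576.3  77.2  77. ]
padL [612.6  21.   25. ]
padR [617.6 -92.9  25. ]
jawL [531.2  62.   28.5]
jawR [ 539.7 -143.9   28.5]
```

View pics/c2.png

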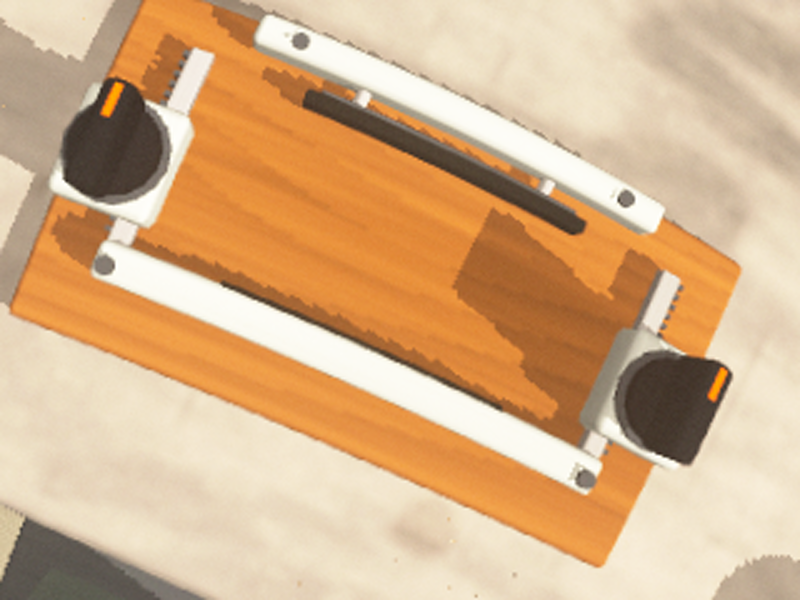

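```bash
python3 - <<'E'
from h import *
import pickle
s1=pickle.load(open("pics/w1.pkl","rb"))
f=lambda c,z:np.round(wray([[c[0]/2.5+215,c[1]/2.5]],z,s1)[0]*1000,1)
BL,BR,TR=f((12,312),.012),f((600,565),.012),f((740,265),.012)
print(BL,BR,TR,"centre",(BL+TR)/2,"len",np.linalg.norm(BL-BR),np.linalg.norm(BR-TR),"ang",np.degrees(np.arctan2(*(BL-BR)[1::-1])))
E
python3 -m jog '[[[0.3,0.08,1,0,1],[0.3,0.08,1,0,1],[0.3,0.08,1,0,1]]]'
python3 -m jog '[[[0,0,0.9,0,1],[0,0,0.9,0,1],[0,0,0.9,0,1]]]'; python3 -m jog '[[[0,0,0.12,0,1],[0,0,0.12,0,1]]]'
```

```text
[489.6  95.9  12. ] [ 500.1 -174.4   12. ] [ 647.2 -169.    12. ] centre [568.4  -36.55  12.  ] len 270.5038631886798 147.19908287757775 ang 92.22457770186737
t: 4.08
ee_pos: [0.5511, 0.265, 0.1997]
ee_rot: [0.612, 0.791, -0.003, -0.001]
ft_force: [-0.9, -0.1, 0.9]
opening: 0.0875
finger_force: 0.0
t: 4.45
ee_pos: [0.5527, 0.2651, 0.1125]
ee_rot: [0.612, 0.791, -0.001, -0.0]
ft_force: [0.6, -1.0, 1.0]
opening: 0.0876
finger_force: 0.0
t: 4.7
ee_pos: [0.5533, 0.2661, 0.1017]
ee_rot: [0.611, 0.791, 0.001, 0.0]
ft_force: [0.0, -0.4, -0.8]
opening: 0.0878
finger_force: 0.0
```

```bash
python3 -m jog '[[[0,0,0,0,-1],[0,0,0,0,-1],[0,0,0,0,-1],[0,0,0,0,-1],[0,0,0,0,-1],[0,0,0,0,-1]]]'; python3 -m jog '[[[0,0,-0.5,0,-1],[0,0,-1,0.069,-1],[0,0,-1,0.069,-1],[0,0,-1,0.069,-1]]]'
```

```text
t: 5.45
ee_pos: [0.5528, 0.2662, 0.101]
ee_rot: [0.611, 0.791, 0.0, -0.0]
ft_force: [-2.4, -0.6, 5.1]
opening: 0.0597
finger_force: 30.0
t: 5.95
ee_pos: [0.5517, 0.2656, 0.199]
ee_rot: [0.693, 0.721, -0.001, -0.0]
ft_force: [-0.4, -0.7, -6.1]
opening: 0.0601
finger_force: 30.0
```

```bash
python3 -m jog '[[[-0.5,0.03,0,0,-1],[-1,0.03,0,0,-1],[-1,0.03,0,0,-1]]]'; python3 -m jog '[[[-0.5,0.03,0,0,-1],[-1,0.03,0,0,-1],[-1,0.03,0,0,-1]]]';  python3 -m jog '[[[-0.5,0.03,0,0,-1],[-1,0.03,0,0,-1],[-1,0.03,0,0,-1],[-1,0.03,0,0,-1],[-1,0.03,0,0,-1]]]'
python3 - <<'E'
from h import *
import pickle
st=telemetry.state(); p,d=viewer.get_image("wrist"); cv2.imwrite("pics/w3.png",p[:,:,::-1]); pickle.dump(st,open("pics/w3.pkl","wb"))
print(st["ee_pos"],R.from_quat(st["ee_rot"]).as_matrix()[:,0])
p,d=viewer.get_image("scene");p=p[200:330,250:420];cv2.imwrite("pics/s3.png",cv2.resize(p[:,:,::-1],None,fx=4,fy=4))
E
```

```text
t: 6.32
ee_pos: [0.5579, 0.163, 0.1978]
ee_rot: [0.694, 0.72, -0.003, -0.001]
ft_force: [-0.4, 0.6, -5.6]
opening: 0.0596
finger_force: 30.0
t: 6.7
ee_pos: [0.5656, 0.0644, 0.1987]
ee_rot: [0.694, 0.72, -0.001, -0.001]
ft_force: [-0.7, 0.8, -4.4]
opening: 0.0595
finger_force: 30.0
t: 7.32
ee_pos: [0.5731, -0.0317, 0.2001]
ee_rot: [0.693, 0.721, -0.0, -0.001]
ft_force: [-0.2, -0.0, -5.7]
opening: 0.0596
finger_force: 30.0
[ 0.57308862 -0.03170327  0.20010228] [-4.04716106e-02  9.99180593e-01  4.37614041e-04]
```

View pics/w3.png

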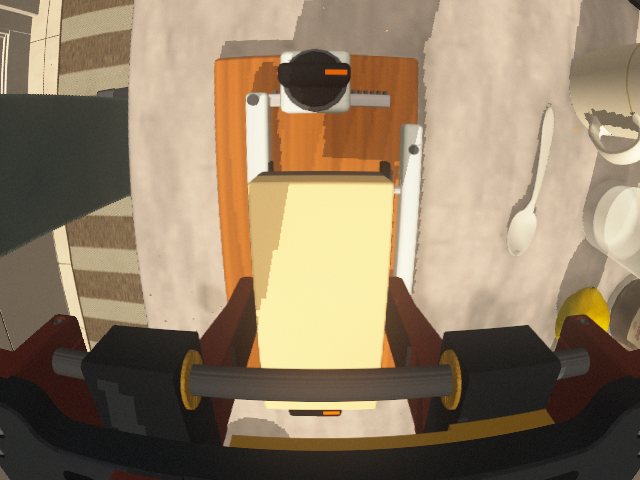

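w3: the stone hangs over the bed, with the moving jaw's inner edge near (270,130) and the far jaw's front edge near (400,140).

Run:
```python
from h import *
import pickle
st=pickle.load(open("pics/w3.pkl","rb"));q=cv2.imread("pics/w3.png").astype(int)
Rt=R.from_quat(st["ee_rot"]).as_matrix()
for v in (130,145,155,160):
    print(v,"L",[int(q[v,u].min()) for u in range(258,280,1)],"R",[int(q[v,u].min()) for u in range(390,412,1)])
def loc(uv,z): return np.round((wray([uv],z,st)[0]-st["ee_pos"])@Rt*1000,1)
for n,uv,z in [("jaw",(270,130),.0285),("jaw",(270,155),.0285),("far",(401,140),.028),("far",(400,160),.028),("baseTL",(217,57),.012),("baseTR",(417,59),.012)]: print(n,loc(uv,z))
```

```text
130 L [230, 231, 231, 232, 232, 230, 223, 204, 187, 155, 117, 93, 83, 47, 47, 47, 42, 44, 45, 47, 50, 53] R [40, 44, 46, 44, 43, 47, 44, 43, 45, 45, 73, 94, 92, 99, 116, 141, 152, 160, 165, 169, 167, 169]
145 L [229, 231, 233, 232, 232, 231, 226, 207, 190, 167, 123, 103, 80, 55, 47, 51, 45, 45, 45, 45, 46, 47] R [43, 44, 46, 46, 43, 47, 43, 47, 43, 46, 91, 95, 95, 109, 128, 143, 152, 164, 170, 165, 147, 103]
155 L [231, 230, 231, 233, 232, 232, 229, 213, 195, 174, 132, 100, 94, 59, 48, 48, 43, 48, 45, 44, 49, 43] R [44, 45, 43, 47, 50, 45, 46, 44, 47, 67, 89, 94, 99, 115, 135, 151, 159, 168, 169, 179, 211, 230]
160 L [231, 232, 232, 231, 232, 232, 227, 216, 199, 174, 133, 97, 86, 50, 43, 48, 43, 43, 42, 45, 45, 43] R [48, 48, 47, 49, 47, 49, 46, 47, 49, 73, 96, 93, 106, 119, 141, 150, 160, 168, 184, 229, 229, 230]
jaw [ 77.5 -34.1 171.7]
jaw [ 60.3 -34.4 171.7]
far [ 71.1  55.6 172.1]
far [ 57.1  55.3 172.1]
baseTL [134.  -75.3 188.2]
baseTR [131.8  70.5 188.1]
```

```bash
python3 -m jog '[[[-0.04,0.02,0,0,-1],[-0.04,0.022,0.4,0,-1],[-0.04,0.022,0.6,0,-1],[-0.04,0.022,0.7,0,-1],[-0.04,0.022,0.8,0,-1],[-0.04,0.022,0.84,0,-1],[-0.04,0.022,0.84,0,-1]]]'
```

```text
t: 8.3
ee_pos: [0.5759, -0.0372, 0.1169]
ee_rot: [0.693, 0.721, 0.0, 0.0]
ft_force: [-0.6, -0.1, -6.1]
opening: 0.0597
finger_force: 30.0
```

```bash
python3 -m jog '[[[0,0,0.02,0,-1],[0,0,0.035,0,-1],[0,0,0.04,0,-1],[0,0,0.04,0,-1]]]'
```

```text
t: 8.8
ee_pos: [0.5758, -0.0372, 0.113]
ee_rot: [0.693, 0.721, 0.0, 0.0]
ft_force: [-0.9, 0.1, -1.2]
opening: 0.06
finger_force: 30.0
```

```bash
python3 -m jog '[[[0,0,0,0,0.65],[0,0,0,0,0.65],[0,0,0,0,0.65],[0,0,-0.3,0,0.65],[0,0,-0.6,0,0.65],[0,0,-1,0,0.65],[0,0,-1,0,0.65]]]'
python3 - <<'E'
from h import *
import pickle
st=telemetry.state(); p,d=viewer.get_image("wrist"); cv2.imwrite("pics/w4.png",p[:,:,::-1]); pickle.dump(st,open("pics/w4.pkl","wb"))
p,d=viewer.get_image("top");cv2.imwrite("pics/top4.png",p[:,:,::-1])
E
```

```text
t: 9.68
ee_pos: [0.5775, -0.0374, 0.2157]
ee_rot: [0.693, 0.721, 0.002, 0.002]
ft_force: [-0.3, -0.1, -0.2]
opening: 0.0723
finger_force: 0.0
```

View pics/w4.png

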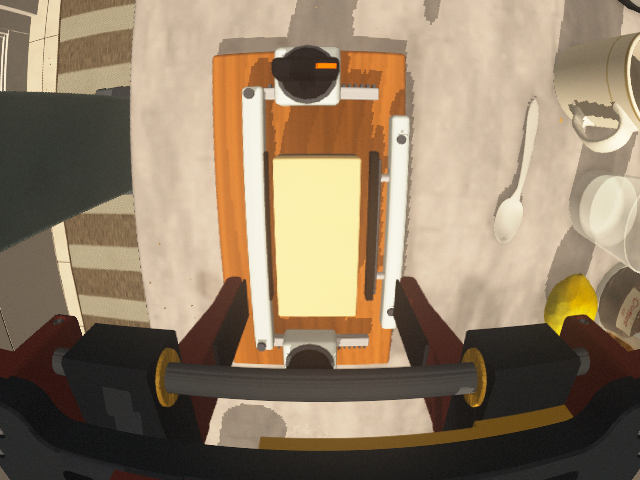

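w4 shows the stone (274–361, 156–316) square between the moving jaw (inner edge ≈266) and the pad (face ≈369). Next I measure the gaps and the left knob at (305,70).

Run:
```python
from h import *
import pickle
st=pickle.load(open("pics/w4.pkl","rb"));q=cv2.imread("pics/w4.png").astype(int)
Rt=R.from_quat(st["ee_rot"]).as_matrix()
for v in (190,235,260):
    print(v,"L",[int(q[v,u].min()) for u in range(258,280)],"R",[int(q[v,u].min()) for u in range(356,400)])
def loc(uv,z): return np.round((wray([uv],z,st)[0]-st["ee_pos"])@Rt*1000,1)
for n,uv,z in [("stoneL",(273.5,235),.048),("stoneR",(361,235),.048),("stoneTL",(273.5,158),.048),("stoneBL",(275,315),.048),("pad",(369,235),.025),("jaw",(266,235),.0285),("far",(389,235),.028),("base TL",(213,54),.012),("base TR",(405,54),.012)]: print(n,loc(uv,z))
print("knobL end orange",wray([(336,66)],.077,st),"bar box L/R",wray([(272,67),(339,67)],.077,st))
t=cv2.imread("pics/top4.png");h=cv2.cvtColor(t,cv2.COLOR_BGR2HSV)
```

```text
190 L [232, 231, 232, 226, 204, 187, 104, 58, 46, 47, 45, 49, 53, 52, 59, 96, 166, 176, 174, 178, 178, 174] R [173, 175, 172, 152, 106, 50, 53, 52, 47, 49, 54, 49, 47, 42, 46, 52, 51, 49, 52, 48, 51, 55, 82, 98, 66, 56, 55, 61, 63, 59, 78, 108, 122, 144, 185, 216, 222, 226, 232, 232, 232, 233, 233, 231]
235 L [232, 230, 230, 232, 230, 222, 204, 186, 74, 52, 52, 46, 47, 53, 57, 55, 91, 163, 174, 176, 175, 178] R [170, 164, 131, 78, 54, 53, 54, 55, 54, 52, 51, 47, 50, 45, 53, 52, 51, 51, 55, 52, 72, 101, 69, 57, 55, 58, 60, 65, 79, 112, 130, 144, 189, 218, 224, 233, 234, 235, 234, 235, 235, 233, 233, 232]
260 L [230, 231, 231, 230, 231, 231, 226, 207, 187, 103, 54, 48, 51, 46, 52, 54, 55, 74, 168, 174, 172, 174] R [171, 150, 100, 55, 52, 55, 53, 55, 62, 58, 51, 45, 50, 54, 50, 51, 51, 50, 60, 86, 93, 58, 56, 53, 53, 54, 55, 97, 127, 136, 171, 210, 222, 229, 234, 234, 235, 235, 234, 234, 234, 234, 230, 229]
stoneL [  4.2 -33.2 167.5]
stoneR [  4.   28.8 167.9]
stoneTL [ 58.5 -31.5 167.5]
stoneBL [-60.4 -35.1 167.6]
pad [ -3.1  37.6 191. ]
jaw [ -1.8 -41.6 187. ]
far [ -2.2  52.9 188.1]
base TL [139.7 -82.7 203.1]
base TR [138.1  65.1 204.1]
knobL end orange [[0.58318698 0.07883325 0.077     ]] bar box L/R [[0.54585424 0.07732021 0.077     ]
 [0.58495648 0.0783141  0.077     ]]
```

```bash
python3 -m jog '[[[0.5,-0.08,0,-0.05,0],[1,-0.08,0,-0.5,0],[1,-0.08,0,-0.5,0],[1,-0.08,0,-0.5,0],[1,-0.08,0,-0.5,0],[1,-0.08,0,-0.5,0],[1,-0.08,0,-0.5,0],[1,-0.08,0,-0.5,0],[1,-0.08,0,-0.5,0],[1,-0.08,0,-0.5,0],[1,-0.08,0,-0.5,0],[1,-0.08,0,-0.5,0]]]'
python3 - <<'E'
from h import *
import pickle
st=telemetry.state(); p,d=viewer.get_image("wrist"); cv2.imwrite("pics/w5.png",p[:,:,::-1]); pickle.dump(st,open("pics/w5.pkl","wb"))
print(st["joints"],st["moment"])
E
```

```text
t: 11.28
ee_pos: [0.5637, 0.0624, 0.2123]
ee_rot: [-0.019, 1.0, -0.0, -0.0]
ft_force: [0.2, 0.2, 0.4]
opening: 0.0439
finger_force: 0.0
[ 8.92128299e-02  4.60184458e-01  1.82099252e+00  2.14047823e-05
  8.61039105e-01 -1.51899297e+00] [ 0.00877059 -0.09584411 -0.04769753]
```

View pics/w5.png

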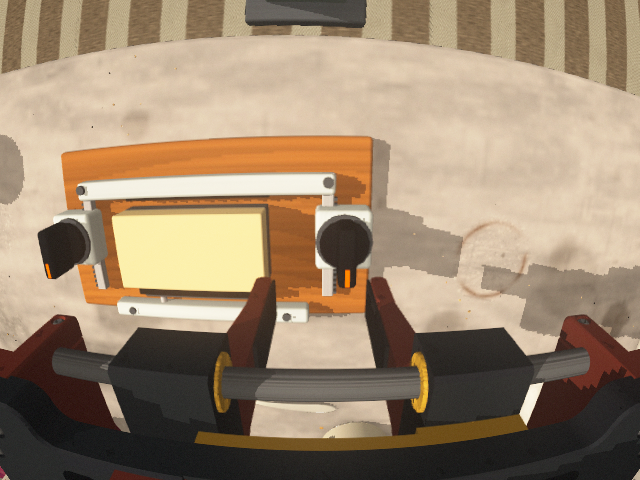

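w5: left knob's bar with its orange mark at (347,279), disc centre (344,242); the right knob is at (65,250).

Run:
```python
from h import *
import pickle
st=pickle.load(open("pics/w5.pkl","rb"));q=cv2.imread("pics/w5.png");h=cv2.cvtColor(q,cv2.COLOR_BGR2HSV)
m=np.zeros(q.shape[:2],bool);r=np.s_[200:300,300:390];m[r]=(h[r][...,0]<16)&(h[r][...,1]>200)&(h[r][...,2]>200)
m[:262]=0;m[292:]=0;m[:,:338]=0;m[:,357:]=0
b=blob(m);print(b.min(0),b.max(0),np.round(wray([b.mean(0)],.077,st)*1000,1), np.round(wray([(346,287.5)],.077,st)*1000,1))
c=np.zeros(q.shape[:2],bool);c[205:285,310:380]=(h[205:285,310:380,2]<75)
b=blob(c);print(b.min(0),b.max(0)); (u,v),rr=cv2.minEnclosingCircle(b[b[:,1]<255].astype(np.float32)); print(u,v,rr,np.round(wray([(u,v)],.049,st)*1000,1))
```

```text
[345 270] [349 287] [[577.1  78.8  77. ]] [[583.8  78.5  77. ]]
[320 219] [370 284]
344.7868957519531 243.97119140625 25.5096435546875 [[563.5  78.3  49. ]]
```

```bash
cat > s.py <<'E'
from station import telemetry
import numpy as np
s=telemetry.state();q=s["ee_rot"];print("t",s["t"],"pos",np.round(s["ee_pos"]*1000,1),"ang",round(np.degrees(2*np.arctan2(q[1],q[0]))%360,2),"M",np.round(s["moment"],3),"F",np.round(s["ft_force"],1))
E
python3 -m jog '[[[-0.01,0.162,0.2,0,0],[-0.01,0.162,0.5,0,0],[-0.01,0.162,0.8,0,0],[-0.01,0.162,0.8,0,0],[-0.01,0.162,0.8,0,0]]]'; python3 s.py
python3 -m jog '[[[0,0,0,0,-1],[0,0,0,0,-1],[0,0,0,0,-1],[0,0,0,0,-1]]]'; python3 s.py
```

```text
t: 11.95
ee_pos: [0.5644, 0.0791, 0.1327]
ee_rot: [-0.019, 1.0, 0.0, -0.0]
ft_force: [0.3, 0.4, 1.0]
opening: 0.0441
finger_force: 0.0
t 11.95 pos [564.4  79.1 132.7] ang 182.22 M [ 0.073 -0.149 -0.05 ] F [0.3 0.4 1. ]
t: 12.45
ee_pos: [0.5644, 0.0791, 0.1332]
ee_rot: [-0.019, 1.0, 0.001, 0.0]
ft_force: [-1.1, 4.6, 2.7]
opening: 0.0116
finger_force: 30.0
t 12.45 pos [564.4  79.1 133.2] ang 182.17 M [ 0.766 -0.016  0.032] F [-1.1  4.6  2.7]
```

```bash
python3 -m jog '[[[0,0,0,0.05,-1],[0,0,0,0.1,-1],[0,0,0,0.15,-1],[0,0,0,0.19,-1],[0,0,0,0.22,-1]]]'; python3 s.py; python3 -m jog '[[[0,0,0,0,-1],[0,0,0,0,-1]]]'; python3 s.py
```

```text
t: 13.08
ee_pos: [0.5645, 0.0793, 0.1332]
ee_rot: [0.322, 0.947, 0.001, 0.0]
ft_force: [-1.7, 4.1, 3.3]
opening: 0.0121
finger_force: 30.0
t 13.075 pos [564.5  79.3 133.2] ang 142.42 M [0.827 0.057 0.228] F [-1.7  4.1  3.3]
t: 13.32
ee_pos: [0.5645, 0.0792, 0.1332]
ee_rot: [0.32, 0.947, 0.001, 0.0]
ft_force: [-1.8, 6.0, 3.8]
opening: 0.0113
finger_force: 30.0
t 13.325 pos [564.5  79.2 133.2] ang 142.66 M [ 0.874  0.029 -0.251] F [-1.8  6.   3.8]
```

```bash
python3 -m jog '[[[0,0,0,0,0],[0,0,0,0,0],[0,0,-0.4,0,0],[0,0,-0.4,0,0],[-0.4,-0.49,-0.4,0,0],[-0.73,-0.89,-0.4,0,0]]]'; python3 -m jog '[[[-0.4,-0.49,0,-0.05,0],[-0.73,-0.89,0,-0.1,0],[-0.73,-0.89,0,-0.16,0],[-0.73,-0.89,0,-0.22,0],[-0.73,-0.89,0,-0.22,0],[-0.73,-0.89,0,-0.22,0]]]'; python3 s.py
python3 - <<'E'
from h import *
import pickle
st=telemetry.state(); p,d=viewer.get_image("wrist"); cv2.imwrite("pics/w6.png",p[:,:,::-1]); pickle.dump(st,open("pics/w6.pkl","wb"))
E
```

```text
t: 14.08
ee_pos: [0.5678, -0.0376, 0.172]
ee_rot: [0.32, 0.948, -0.0, -0.0]
ft_force: [1.2, 0.2, 0.6]
opening: 0.0437
finger_force: 0.0
t: 14.82
ee_pos: [0.5719, -0.1513, 0.1722]
ee_rot: [-0.018, 1.0, 0.0, -0.0]
ft_force: [-0.1, -0.1, -0.6]
opening: 0.0436
finger_force: 0.0
t 14.825 pos [ 571.9 -151.3  172.2] ang 182.03 M [ 0.074 -0.178  0.008] F [-0.1 -0.1 -0.6]
```

View pics/w6.png

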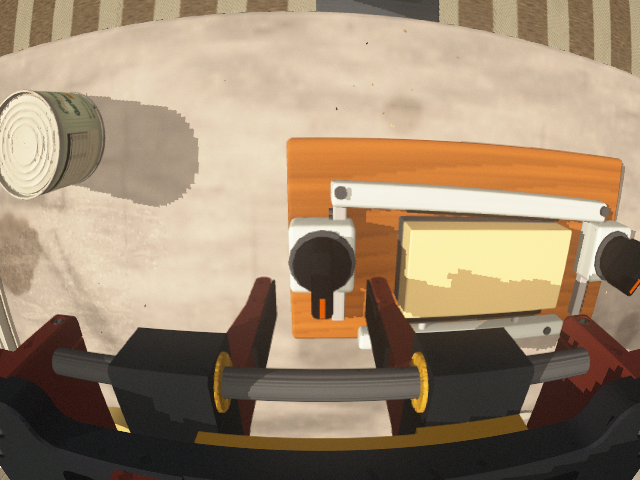

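w6: right bar with its orange end at (322,318), disc centre (322,262), almost exactly on the finger centre line (col 320); the left knob is turned at about (625,262).

Run:
```python
from h import *
import pickle
st=pickle.load(open("pics/w6.pkl","rb"))
print(np.round(wray([(322,318.5),(322,299)],.077,st)*1000,1),np.round(wray([(322,263)],.049,st)*1000,1))
```

```text
[[ 592.5 -150.8   77. ]
 [ 580.5 -151.2   77. ]] [[ 570.7 -151.5   49. ]]
```

```bash
python3 -m jog '[[[0,0.003,0.2,0,0],[0,0.003,0.395,0,0],[0,0.003,0.395,0,0],[0,0.003,0.395,0,-1],[0,0.003,0.395,0,-1],[0,0.003,0.395,0,-1],[0,0.003,0.395,0,-1]]]'; python3 s.py
python3 -m jog '[[[0,0,0,0.05,-1],[0,0,0,0.1,-1],[0,0,0,0.15,-1],[0,0,0,0.2,-1],[0,0,0,0.25,-1],[0,0,0,0.3,-1]]]'; python3 s.py
python3 -m jog '[[[0,0,0,0.05,-1],[0,0,0,0.1,-1]]]'; python3 s.py; python3 -m jog '[[[0,0,0,0,-1],[0,0,0,0,-1]]]'; python3 s.py
```

```text
t: 15.75
ee_pos: [0.5723, -0.1507, 0.1337]
ee_rot: [-0.019, 1.0, 0.0, 0.0]
ft_force: [0.1, 5.0, 1.3]
opening: 0.0115
finger_force: 30.0
t 15.75 pos [ 572.3 -150.7  133.7] ang 182.18 M [ 0.794 -0.142 -0.011] F [0.1 5.  1.3]
t: 16.5
ee_pos: [0.5727, -0.1499, 0.1337]
ee_rot: [0.439, 0.899, 0.001, 0.0]
ft_force: [2.9, 8.7, 1.3]
opening: 0.012
finger_force: 30.0
t 16.5 pos [ 572.7 -149.9  133.7] ang 127.92 M [ 1.494 -0.422  0.221] F [2.9 8.7 1.3]
t: 16.75
ee_pos: [0.5729, -0.1498, 0.1337]
ee_rot: [0.574, 0.819, 0.001, 0.0]
ft_force: [3.1, 9.9, 1.1]
opening: 0.0117
finger_force: 30.0
t 16.75 pos [ 572.9 -149.8  133.7] ang 109.92 M [ 1.65  -0.667  0.268] F [3.1 9.9 1.1]
t: 17.0
ee_pos: [0.5729, -0.1498, 0.1337]
ee_rot: [0.573, 0.82, 0.001, 0.0]
ft_force: [3.3, 9.1, 1.1]
opening: 0.0119
finger_force: 30.0
t 17.0 pos [ 572.9 -149.8  133.7] ang 110.15 M [ 1.565 -0.563 -0.211] F [3.3 9.1 1.1]
```

```bash
python3 -m jog '[[[0,0,0,0,0],[0,0,0,0,0],[0,0,-0.4,0,0],[0,0,-0.4,0,0],[0.5,0.16,-0.4,0,0],[1,0.33,-0.4,0,0]]]'; python3 -m jog '[[[0.5,0.16,0,-0.05,0],[1,0.33,0,-0.1,0],[1,0.33,0,-0.18,0],[1,0.33,0,-0.18,0],[1,0.33,0,-0.18,0],[1,0.33,0,-0.18,0]]]'; python3 s.py
```

```text
t: 17.75
ee_pos: [0.5681, -0.0455, 0.1726]
ee_rot: [0.573, 0.82, -0.0, -0.0]
ft_force: [0.4, 0.0, -0.6]
opening: 0.0438
finger_force: 0.0
t: 18.5
ee_pos: [0.5648, 0.059, 0.1727]
ee_rot: [0.321, 0.947, -0.0, -0.0]
ft_force: [0.4, -0.0, -0.4]
opening: 0.0434
finger_force: 0.0
t 18.5 pos [564.8  59.  172.7] ang 142.51 M [-0.033 -0.117  0.009] F [ 0.4 -0.  -0.4]
```

```bash
python3 -m jog '[[[0.129,0.161,0,0,0],[0.129,0.161,0.2,0,0],[0.129,0.161,0.395,0,0],[0.129,0.161,0.395,0,0],[0.129,0.161,0.395,0,-1],[0.129,0.161,0.395,0,-1],[0.129,0.161,0.395,0,-1],[0.129,0.161,0.395,0,-1]]]'; python3 s.py
python3 -m jog '[[[0,0,0,0.05,-1],[0,0,0,0.09,-1]]]'; python3 s.py;python3 -m jog '[[[0,0,0,0.04,-1]]]'; python3 s.py;python3 -m jog '[[[0,0,0,0.04,-1]]]'; python3 s.py
```

```text
t: 19.5
ee_pos: [0.5645, 0.0796, 0.1341]
ee_rot: [0.321, 0.947, -0.0, 0.0]
ft_force: [-2.2, -2.9, 4.3]
opening: 0.0117
finger_force: 30.0
t 19.5 pos [564.5  79.6 134.1] ang 142.6 M [-0.448  0.127 -0.073] F [-2.2 -2.9  4.3]
t: 19.75
ee_pos: [0.5645, 0.0797, 0.1341]
ee_rot: [0.453, 0.892, -0.0, 0.0]
ft_force: [-1.0, -1.9, 3.7]
opening: 0.0118
finger_force: 30.0
t 19.75 pos [564.5  79.7 134.1] ang 126.19 M [-0.338  0.048  0.206] F [-1.  -1.9  3.7]
t: 19.88
ee_pos: [0.5646, 0.0797, 0.1342]
ee_rot: [0.507, 0.862, -0.0, 0.0]
ft_force: [-1.3, -1.1, 2.9]
opening: 0.0116
finger_force: 30.0
t 19.875 pos [564.6  79.7 134.2] ang 119.01 M [-0.369  0.044  0.204] F [-1.3 -1.1  2.9]
t: 20.0
ee_pos: [0.5646, 0.0797, 0.1341]
ee_rot: [0.561, 0.828, -0.0, 0.0]
ft_force: [-1.9, -1.7, 4.4]
opening: 0.0116
finger_force: 30.0
t 20.0 pos [564.6  79.7 134.1] ang 111.81 M [-0.394  0.018  0.225] F [-1.9 -1.7  4.4]
```

```bash
for i in 1; do python3 -m jog '[[[0,0,0,0.02,-1]]]'; python3 s.py; python3 -m jog '[[[0,0,0,0.02,-1]]]'; python3 s.py; python3 -m jog '[[[0,0,0,0.02,-1]]]'; python3 s.py; done | grep ang
```

```text
t 20.125 pos [564.6  79.7 134.1] ang 108.29 M [-0.373  0.046  0.238] F [-0.8 -0.9  3.1]
t 20.25 pos [564.7  79.7 134.2] ang 104.72 M [-0.369  0.041  0.239] F [-0.8 -2.1  4.6]
t 20.375 pos [564.7  79.7 134.1] ang 101.12 M [-0.396 -0.013  0.204] F [-0.3 -2.2  2.7]
```

```bash
python3 - <<'E'
from h import *
import pickle
p,d=viewer.get_image("top");cv2.imwrite("pics/top7.png",p[:,:,::-1])
E
python3 s.py
```

```text
t 20.425 pos [564.7  79.7 134.1] ang 100.98 M [-0.438  0.078  0.125] F [-0.7 -2.4  4.3]
```

```bash
python3 -m jog '[[[0,0,0,0.02,-1]]]' >/dev/null; python3 s.py; python3 -m jog '[[[0,0,0,0.02,-1]]]'>/dev/null; python3 s.py; python3 -m jog '[[[0,0,0,0,-1],[0,0,0,0,-1]]]'>/dev/null; python3 s.py
```

```text
t 20.55 pos [564.6  79.7 134.1] ang 97.61 M [-0.479  0.097  0.254] F [-0.3 -2.5  3.9]
t 20.675 pos [564.7  79.7 134.1] ang 93.98 M [-0.457  0.062  0.218] F [-0.6 -2.4  3.3]
t 20.925 pos [564.7  79.7 134.2] ang 94.1 M [-0.641  0.102 -0.123] F [-1.8 -2.5  6.3]
```

```bash
python3 -m jog '[[[0,0,0,0,0],[0,0,0,0,0],[0,0,-0.4,0,0],[0,0,-0.4,0,0],[-0.5,-0.02,-0.4,0,0],[-1,-0.03,-0.4,0,0]]]'>/dev/null; python3 -m jog '[[[-0.5,-0.02,0,0,0],[-1,-0.03,0,0,0],[-1,-0.03,0,0,0]]]' >/dev/null; python3 -m jog '[[[-0.29,-0.02,0,-0.05,0],[-0.29,-0.02,0,-0.089,0],[-0.29,-0.02,0,-0.089,0],[-0.29,-0.02,0,-0.089,0],[-0.29,-0.02,0,-0.089,0]]]' >/dev/null;  python3 s.py
python3 - <<'E'
from h import *
import pickle
st=telemetry.state(); p,d=viewer.get_image("wrist"); cv2.imwrite("pics/w8.png",p[:,:,::-1]); pickle.dump(st,open("pics/w8.pkl","wb"))
E
```

```text
t 22.675 pos [ 572.5 -148.4  173.5] ang 110.0 M [ 0.015 -0.13  -0.063] F [ 0.1  0.2 -0.4]
```

View pics/w8.png

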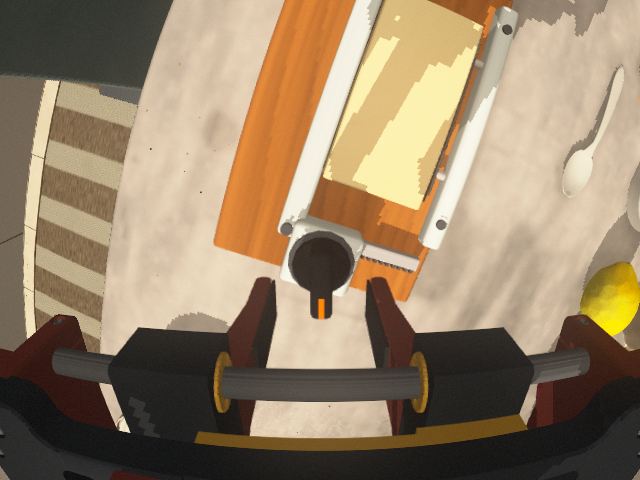

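w8: the right bar at col 321 (end at row 318) is centred between the fingers, and the stone's far side is nearly at the pad.

```bash
python3 -m jog '[[[-0.013,0,0,0,0],[-0.013,0,0.2,0,0],[-0.013,0,0.395,0,0],[-0.013,0,0.395,0,0],[-0.013,0,0.395,0,-1],[-0.013,0,0.395,0,-1],[-0.013,0,0.395,0,-1],[-0.013,0,0.395,0,-1]]]'>/dev/null; python3 s.py
for i in 1; do python3 -m jog '[[[0,0,0,0.02,-1]]]'; python3 s.py; python3 -m jog '[[[0,0,0,0.02,-1]]]'; python3 s.py; python3 -m jog '[[[0,0,0,0.02,-1]]]'; python3 s.py;python3 -m jog '[[[0,0,0,0.02,-1]]]'; python3 s.py; done | grep ang
```

```text
t 23.725 pos [ 573.3 -150.3  134.6] ang 110.02 M [-0.042 -0.202 -0.024] F [0.3 0.1 1.6]
t 23.85 pos [ 573.3 -150.3  134.6] ang 106.38 M [ 0.176 -0.152  0.247] F [0.9 0.4 1.4]
t 23.975 pos [ 573.4 -150.3  134.7] ang 102.74 M [ 0.093 -0.194  0.311] F [1.  0.8 0.6]
t 24.1 pos [ 573.4 -150.3  134.7] ang 99.15 M [ 0.054 -0.17   0.229] F [0.7 1.4 1. ]
t 24.225 pos [ 573.4 -150.3  134.6] ang 95.55 M [ 0.089 -0.18   0.282] F [0.3 1.2 1.1]
```

Run:
```python
from h import *
import pickle
st=telemetry.state(); p,d=viewer.get_image("wrist"); cv2.imwrite("pics/w9.png",p[:,:,::-1]); pickle.dump(st,open("pics/w9.pkl","wb"))
c=p[0:240,250:450,::-1];cv2.imwrite("pics/c9.png",cv2.resize(c,None,fx=2.5,fy=2.5,interpolation=cv2.INTER_CUBIC))
```

```text
(no output)
```

View pics/c9.png

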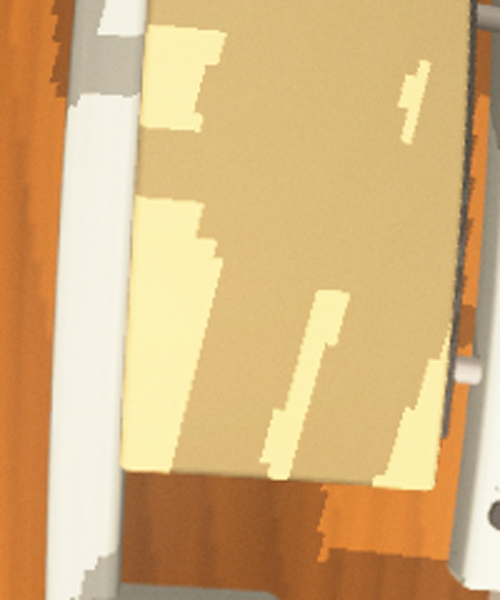

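c9: moving jaw lies flush on the stone's near side (col ~130), and a thin black sliver of pad shows right behind the far side (col ~445–475).

```bash
for i in 1; do python3 -m jog '[[[0,0,0,0.008,-1]]]'; python3 s.py; python3 -m jog '[[[0,0,0,0.008,-1]]]'; python3 s.py; python3 -m jog '[[[0,0,0,0.008,-1]]]'; python3 s.py; done | grep ang
```

```text
t 24.4 pos [ 573.4 -150.3  134.6] ang 94.21 M [ 0.117 -0.198  0.254] F [1.1 0.4 2.9]
t 24.525 pos [ 573.4 -150.3  134.6] ang 92.71 M [ 0.191 -0.212  0.265] F [0.6 1.5 4.8]
t 24.65 pos [ 573.4 -150.3  134.6] ang 91.24 M [ 0.238 -0.263  0.248] F [1.2 1.3 5.5]
```

```bash
for i in 1; do python3 -m jog '[[[0,0,0,0.008,-1]]]'; python3 s.py; python3 -m jog '[[[0,0,0,0.008,-1]]]'; python3 s.py; python3 -m jog '[[[0,0,0,0.008,-1]]]'; python3 s.py; done | grep ang;  python3 -m jog '[[[0,0,0,0,-1]]]'; python3 s.py
```

```text
t 24.775 pos [ 573.4 -150.3  134.6] ang 89.79 M [ 0.243 -0.287  0.263] F [0.6 1.2 5.6]
t 24.9 pos [ 573.4 -150.3  134.6] ang 88.36 M [ 0.24  -0.246  0.277] F [1.8 1.3 5.5]
t 25.025 pos [ 573.4 -150.3  134.6] ang 86.92 M [ 0.251 -0.255  0.305] F [1.3 1.6 5.8]
t: 25.15
ee_pos: [0.5734, -0.1503, 0.1346]
ee_rot: [0.726, 0.688, 0.0, 0.0]
ft_force: [1.3, 1.5, 5.4]
opening: 0.0117
finger_force: 30.0
t 25.15 pos [ 573.4 -150.3  134.6] ang 86.94 M [ 0.208 -0.269  0.22 ] F [1.3 1.5 5.4]
```

```bash
python3 -m jog '[[[0,0,0,0,0],[0,0,0,0,0],[0,0,-0.4,0,0],[0,0,-0.4,0,0],[0.5,-0.05,-0.4,0,0],[1,-0.09,-0.4,0,0]]]'>/dev/null; python3 -m jog '[[[0.5,-0.05,0,0,0],[1,-0.09,0,0,0],[1,-0.09,0,0,0]]]' >/dev/null; python3 -m jog '[[[0.29,-0.03,0,-0.04,0],[0.29,-0.03,0,-0.04,0],[0.29,-0.03,0,-0.04,0],[0.29,-0.03,0,-0.04,0]]]' >/dev/null;  python3 s.py
```

```text
t 26.775 pos [564.   78.3 174. ] ang 94.06 M [-0.025 -0.023  0.008] F [ 0.9 -0.3 -0.6]
```

```bash
python3 -m jog '[[[0.013,0.007,0,0,0],[0.013,0.007,0.2,0,0],[0.013,0.007,0.4,0,0],[0.013,0.007,0.4,0,0],[0.013,0.007,0.4,0,-1],[0.013,0.007,0.4,0,-1],[0.013,0.007,0.4,0,-1],[0.013,0.007,0.4,0,-1]]]'>/dev/null; python3 s.py
for i in 1; do python3 -m jog '[[[0,0,0,0.008,-1]]]'; python3 s.py; python3 -m jog '[[[0,0,0,0.008,-1]]]'; python3 s.py; python3 -m jog '[[[0,0,0,0.008,-1]]]'; python3 s.py;  python3 -m jog '[[[0,0,0,0.008,-1]]]'; python3 s.py; done | grep ang
```

```text
t 27.775 pos [564.6  80.9 134.7] ang 94.18 M [-0.087  0.204 -0.135] F [-2.3 -0.1  4.1]
t 27.9 pos [564.7  80.9 134.7] ang 92.71 M [0.013 0.242 0.239] F [-1.7  0.3  6.1]
t 28.025 pos [564.7  80.9 134.7] ang 91.25 M [-0.066  0.276  0.222] F [-2.  -1.2  6. ]
t 28.15 pos [564.8  80.9 134.7] ang 89.82 M [-0.077  0.221  0.219] F [-2.2  0.8  5.2]
t 28.275 pos [564.8  80.9 134.7] ang 88.38 M [-0.039  0.193  0.325] F [-2.   0.1  5.6]
```

```bash
python3 -m jog '[[[0,0,0,0,0.65],[0,0,0,0,0.65],[0,0,-0.5,0,0.65],[0,0,-0.81,-0.021,0.65],[-0.5,0.16,-0.81,-0.021,0.65],[-1,0.16,-0.81,-0.021,0.65],[-1,0.16,-0.81,-0.021,0.65]]]'>/dev/null; python3 -m jog '[[[-0.18,0,0,0,0.65],[-0.18,0,0,0,0.65],[-0.18,0,0,0,0.65],[-0.18,0,0,0,0.65]]]' >/dev/null;  python3 s.py
python3 - <<'E'
from h import *
import pickle
st=telemetry.state(); p,d=viewer.get_image("wrist"); cv2.imwrite("pics/w10.png",p[:,:,::-1]); pickle.dump(st,open("pics/w10.pkl","wb"))
a=cv2.imread("pics/w4.png")[130:330,330:420];b=p[130:330,330:420,::-1]
cv2.imwrite("pics/cmp.png",cv2.resize(np.hstack([a,b]),None,fx=3,fy=3,interpolation=cv2.INTER_NEAREST))
E
```

```text
t 29.65 pos [578.6 -36.8 215.1] ang 92.26 M [-0.072 -0.108 -0.001] F [ 0.  -0.2 -0.2]
```

View pics/cmp.png

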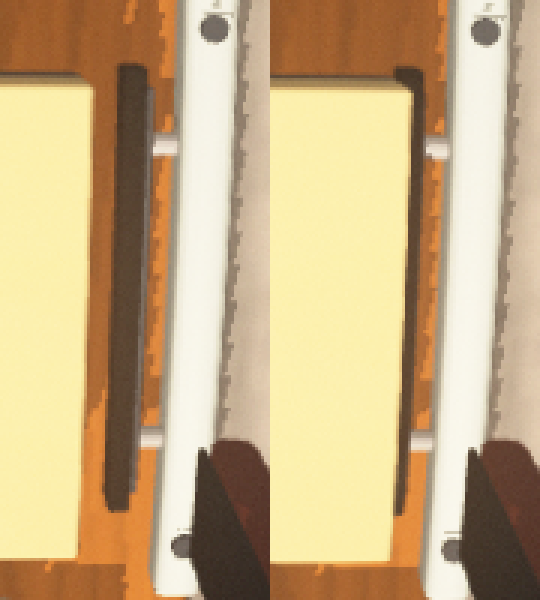

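cmp: same viewpoint before (left) and now (right). The pad end above the stone's corner shifted from crop col 118–146 to 126–152, and the far jaw's screw from 214 to 215, so the pad has been pushed back a little. I'll quantify that.

Run:
```python
from h import *
a=cv2.imread("pics/w4.png").astype(float);b=cv2.imread("pics/w10.png").astype(float)
def cross(x,t,up,u0):  # subpixel crossing
    for i in range(len(x)-1):
        if (x[i]<t<=x[i+1] and up) or (x[i]>=t>x[i+1] and not up): return round(u0+i+(t-x[i])/(x[i+1]-x[i]),2)
for n,q in (("w4",a),("w10",b)):
    for (r0,r1) in ((153,156),(262,272),(292,299)):
        pr=q[r0:r1,355:405,:].mean(0); print(n,r0,"R",pr[:,2].astype(int).tolist())
    # far-jaw front edge, screw
    for r in (165,200,240,270): print(n,r,"far edge",cross(q[r-3:r+3,372:410,0].mean(0),180,True,372))
    s=q[130:150,385:415].mean(2);m=(s<130)&(s>0);m=q[130:150,393:412,1]<150;ys,xs=np.nonzero(m);print("screw",xs.mean()+393,ys.mean()+130)
```

```text
w4 153 R [132, 138, 154, 161, 162, 160, 158, 159, 159, 158, 158, 157, 155, 138, 92, 71, 70, 76, 76, 77, 74, 74, 75, 75, 133, 156, 159, 161, 189, 213, 208, 206, 196, 163, 150, 154, 196, 235, 238, 243, 246, 245, 245, 246, 246, 246, 246, 246, 245, 243]
w4 262 R [252, 250, 232, 189, 181, 197, 205, 206, 214, 217, 139, 94, 89, 90, 91, 89, 90, 89, 89, 97, 119, 123, 157, 183, 198, 198, 199, 190, 167, 158, 181, 222, 240, 244, 246, 248, 248, 249, 249, 249, 248, 247, 246, 245, 243, 234, 207, 170, 148, 158]
w4 292 R [250, 234, 226, 221, 220, 226, 228, 226, 215, 173, 99, 85, 87, 85, 85, 85, 85, 95, 165, 190, 212, 227, 227, 226, 227, 222, 164, 155, 170, 225, 239, 244, 247, 248, 248, 248, 248, 248, 246, 221, 77, 68, 68, 67, 67, 67, 66, 67, 65, 66]
w4 165 far edge 390.85
w4 200 far edge 389.58
w4 240 far edge 387.47
w4 270 far edge 385.56
screw 404.7948717948718 139.45299145299145
w10 153 R [134, 135, 136, 139, 140, 140, 138, 138, 139, 140, 140, 138, 142, 139, 140, 137, 100, 73, 72, 74, 74, 73, 73, 74, 78, 91, 137, 160, 164, 164, 161, 177, 205, 188, 148, 154, 175, 227, 237, 241, 245, 246, 246, 246, 246, 246, 246, 246, 246, 244]
w10 262 R [252, 252, 252, 252, 252, 252, 252, 252, 252, 252, 252, 252, 252, 252, 252, 252, 250, 232, 144, 95, 96, 101, 139, 174, 193, 197, 197, 201, 175, 157, 176, 212, 238, 243, 246, 249, 249, 249, 249, 249, 249, 248, 247, 246, 245, 239, 227, 191, 149, 153]
w10 292 R [252, 252, 252, 252, 252, 252, 252, 252, 252, 252, 252, 252, 252, 252, 252, 246, 170, 101, 92, 107, 176, 221, 229, 227, 227, 226, 198, 157, 165, 211, 238, 243, 247, 248, 248, 249, 249, 249, 247, 223, 84, 75, 76, 75, 74, 74, 73, 72, 72, 73]
w10 165 far edge 391.39
w10 200 far edge 389.91
w10 240 far edge 387.81
w10 270 far edge 385.81
screw 404.77358490566036 139.87735849056605
```

Pad pushed back ≈1.6 px ≈ 1.2 mm, so ≈10 N. That puts first touch near 18.5 mm of travel, in agreement with the torque. About 0.08 rad more on the left knob should give ≈14 N.

```bash
python3 -m jog '[[[0.5,-0.093,0.2,0.021,0],[1,-0.093,0.4,0.021,0],[1,-0.093,0.4,0.021,0],[1,-0.093,0.4,0.021,0]]]'>/dev/null; python3 -m jog '[[[0.17,0,0,0,0],[0.17,0,0,0,0],[0.17,0,0,0,0]]]'>/dev/null; python3 s.py
```

```text
t 30.575 pos [566.   78.8 175.4] ang 88.42 M [ 0.012 -0.093 -0.044] F [ 0.2 -0.5 -0.2]
```

```bash
python3 -m jog '[[[0.005,-0.012,0,0,0],[0.005,-0.012,0.2,0,0],[0.005,-0.012,0.405,0,0],[0.005,-0.012,0.405,0,0],[0.005,-0.012,0.405,0,-1],[0.005,-0.012,0.405,0,-1],[0.005,-0.012,0.405,0,-1],[0.005,-0.012,0.405,0,-1]]]'>/dev/null; python3 s.py
for i in 1; do python3 -m jog '[[[0,0,0,0.008,-1]]]'; python3 s.py; python3 -m jog '[[[0,0,0,0.009,-1]]]'; python3 s.py; python3 -m jog '[[[0,0,0,0.009,-1]]]'; python3 s.py; python3 -m jog '[[[0,0,0,0,-1]]]'; python3 s.py; done | grep ang
```

```text
t 31.575 pos [564.8  79.6 135.2] ang 88.44 M [-0.012  0.182  0.123] F [-0.9 -0.6  4. ]
t 31.7 pos [564.8  79.6 135.2] ang 86.95 M [-0.003  0.315  0.341] F [-2.1 -0.3  5.5]
t 31.825 pos [564.8  79.6 135.2] ang 85.31 M [-0.052  0.296  0.309] F [-1.6 -0.1  5. ]
t 31.95 pos [564.8  79.6 135.2] ang 83.69 M [-0.09   0.243  0.319] F [-2.3  0.2  5.2]
t 32.075 pos [564.8  79.6 135.2] ang 83.72 M [-0.039  0.287  0.286] F [-2.1 -0.5  6. ]
```

```bash
python3 -m jog '[[[0,0,0,0,0.65],[0,0,0,0,0.65],[0,0,-0.5,0,0.65],[0,0,-0.8,-0.047,0.65],[-0.5,0.265,-0.8,-0.047,0.65],[-1,0.265,-0.8,-0.047,0.65],[-1,0.265,-0.8,-0.047,0.65]]]'>/dev/null; python3 -m jog '[[[-0.14,0,0,0,0.65],[-0.14,0,0,0,0.65],[-0.14,0,0,0,0.65],[-0.14,0,0,0,0.65]]]' >/dev/null;  python3 s.py
python3 - <<'E'
from h import *
p,d=viewer.get_image("wrist"); cv2.imwrite("pics/w11.png",p[:,:,::-1])
def cross(x,t):
    for i in range(len(x)-1):
        if x[i]<t<=x[i+1]: return i+(t-x[i])/(x[i+1]-x[i])
for n in ("w4","w10","w11"):
    q=cv2.imread(f"pics/{n}.png").astype(float)
    a=q[292:299,370:400,2].mean(0);f=q[292:299,382:400,0].mean(0)
    b=q[153:156,373:400,2].mean(0);g=q[153:156,387:400,2].mean(0)
    print(n,"pad back",370+cross(a,130),"far",382+cross(f,180),"| top",373+cross(b,105),387+cross(g,200))
E
```

```text
t 33.45 pos [580.7 -36.  214.6] ang 92.26 M [ 0.035 -0.047 -0.052] F [-1.  -0.2  0.4]
w4 pad back 372.4989816700611 far 383.73368146214096 | top 378.50857142857143 391.0869565217391
w10 pad back 374.3243243243243 far 384.0426356589147 | top 380.3021582733813 391.4746835443038Traceback (most recent call last):
  File "<stdin>", line 10, in <module>
TypeError: unsupported operand type(s) for +: 'int' and 'NoneType'
```

View pics/w11.png

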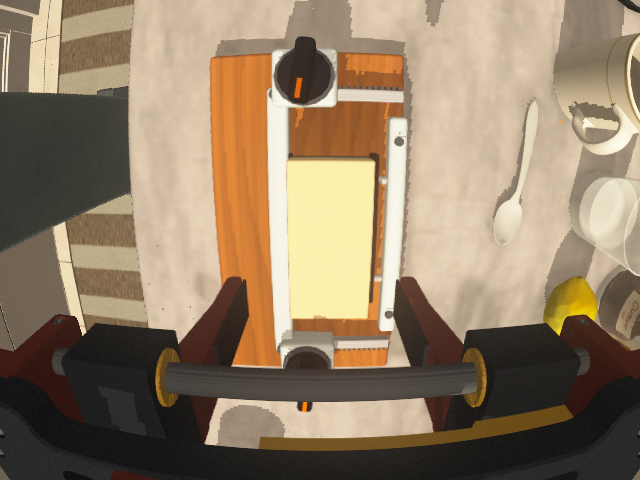

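w11: the stone (288–376, 156–318) sits square between the jaw and the pad, both knobs turned about 95°, and everything else is where it was.

Run:
```python
import cv2
q=cv2.imread("pics/w11.png").astype(float)
print(q[292:299,366:390,2].mean(0).astype(int).tolist(),q[292:299,378:390,0].mean(0).astype(int).tolist());print(q[153:156,366:398,2].mean(0).astype(int).tolist())
```

```text
[252, 252, 242, 124, 95, 92, 115, 202, 228, 228, 227, 228, 220, 173, 164, 184, 233, 241, 245, 248, 248, 248, 249, 249] [78, 108, 130, 149, 206, 221, 229, 234, 234, 235, 235, 235]
[151, 152, 141, 110, 78, 77, 78, 80, 79, 83, 91, 100, 128, 152, 163, 162, 160, 168, 192, 195, 159, 153, 168, 213, 238, 240, 244, 245, 245, 246, 245, 247]
```

Vision gives about 9–11 N and torque and geometry about 14 N. I'll give the right knob one small matching turn (0.05 rad) to centre the force and square the jaw.

```bash
python3 -m jog '[[[-0.5,-0.118,0.2,0.03,0],[-1,-0.118,0.4,0.03,0],[-1,-0.118,0.4,0.03,0],[-1,-0.118,0.4,0.03,0]]]'>/dev/null; python3 -m jog '[[[-0.14,0,0,0,0],[-0.14,0,0,0,0],[-0.14,0,0,0,0]]]'>/dev/null; python3 s.py
```

```text
t 34.375 pos [ 572.1 -150.8  175. ] ang 86.83 M [ 0.001 -0.03  -0.009] F [-0.   0.   0.4]
```

```bash
python3 -m jog '[[[0.003,0.012,0,0,0],[0.003,0.012,0.2,0,0],[0.003,0.012,0.405,0,0],[0.003,0.012,0.405,0,0],[0.003,0.012,0.405,0,-1],[0.003,0.012,0.405,0,-1],[0.003,0.012,0.405,0,-1],[0.003,0.012,0.405,0,-1]]]'>/dev/null; python3 s.py
for i in 1; do python3 -m jog '[[[0,0,0,0.006,-1]]]'; python3 s.py; python3 -m jog '[[[0,0,0,0.006,-1]]]'; python3 s.py; python3 -m jog '[[[0,0,0,0.006,-1]]]'; python3 s.py; python3 -m jog '[[[0,0,0,0,-1]]]'; python3 s.py; done | grep ang
python3 -m jog '[[[0,0,0,0,0],[0,0,0,0,0],[0,0,-0.5,0,0],[0,0,-1,0,0],[0,0,-1,0,0],[0,0,-1,0,0],[0,0,-1,0,0]]]'
```

```text
t 35.375 pos [ 573.4 -150.9  134.7] ang 86.83 M [-0.049 -0.098  0.225] F [0.9 0.5 1.5]
t 35.5 pos [ 573.5 -150.9  134.6] ang 85.7 M [ 0.032 -0.019  0.294] F [-1.6  0.3  3.4]
t 35.625 pos [ 573.4 -150.9  134.6] ang 84.59 M [0.001 0.035 0.318] F [-0.4  1.   5.5]
t 35.75 pos [ 573.5 -150.9  134.6] ang 83.51 M [0.034 0.098 0.324] F [-0.5 -0.6  5.8]
t 35.875 pos [ 573.5 -150.9  134.6] ang 83.52 M [0.023 0.017 0.232] F [-0.3 -0.2  5. ]
t: 36.75
ee_pos: [0.5723, -0.1506, 0.2326]
ee_rot: [0.746, 0.666, -0.001, -0.001]
ft_force: [-0.1, -0.8, -0.2]
opening: 0.0441
finger_force: 0.0
```

```bash
python3 -c "
from station import ticket
print(ticket.sign_off())"
```

```text
the job is handed in; nothing more can be done
None
```

I handed the job in at about 37 s, with the stone flat on the bed, square between the jaw and the far pad, and the gripper clear of everything; both knobs stand at about 1.72 rad. The clamping force is an estimate, not a reading: about 16 N from knob torque and jaw travel, while the last camera check, before the final small turn, gave 9–11 N. The sign-off returned no verdict.

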